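# Load a row of T-nuts into a T-slot rail up to its hidden stop

## Task

Three T-nuts wait in line on the apron of the T-slot rail; pick up the fourth one from the bench and set it down in line behind them, at the tail of the row. Then push all four from the tail as one straight row, without lifting or buckling it, into the slot until the first nut is fully home on the end stop hidden under the cover; feel for the stop, hold the row against it for about a second with roughly 10 N (never more than 25 N), then let go and leave the row closed up with no gaps. Do not disturb the other things around the rail.

Things in the scene. Friction and masses are not known exactly. Their poses are not given: they have to be found in the camera images.
- rail: T-slot loading rail fixed to the bench: steel base plate 78 mm wide (x), 365 mm long (y from -180 to +185 mm), 8 mm thick. Origin: on the underside, on the slot's centre line (x = 0). Its +y axis points into the slot. From y = -180 to +12 the plate is an open flat apron, on which the nuts stand.
- rail_mouth (a point): middle of the slot mouth at plate height (y = +12 mm, z = 8 mm of the rail), axes as the rail. The mouth is flared and oiled, about 45 mm wide, straight from y = 44 mm of the rail on. The dark walls end 22 mm above the plate. T-slot: undercut 31 mm wide, 12 mm high; neck above it 19 mm wide: a T-nut has 1.5 mm play each side.
- rail_cover (a point): middle of the cover's front edge, on its top (y = 70 mm, z = 35 mm of the rail). Under it an end stop is clamped, its rubber face anywhere between y = 100 and 130 mm of the rail: unseen, unmeasured, to be felt; it gives about 1 mm per 6 N. Sliding the row takes only a few N. With the row home, the tail nut's rear face lies at y = -28 to +5 mm: it sticks out of the mouth by 7 mm or more.
- nut_1_mid (a point): black T-nut, the first of the row, nearest the slot mouth: base 32 x 28 x 10 mm, stem 32 x 16 x 10 mm centred on top, 50 to 100 g. Point: its centre, 10 mm above its underside. Its x axis runs along its 32 mm length, the way it slides (either way round; both end faces are flat), y across its width, z up. Stands on the apron, roughly on the centre line, a few mm and degrees off.
- nut_2_mid (a point): black T-nut, second of the row: base 32 x 28 x 10 mm, stem 32 x 16 x 10 mm centred on top, 50 to 100 g. Point: its centre, 10 mm above its underside. Its x axis runs along its 32 mm length, the way it slides (either way round; both end faces are flat), y across its width, z up. Stands on the apron behind nut 1, 2 to 14 mm gap.
- nut_3_mid (a point): black T-nut, third of the row, its tail at the start: base 32 x 28 x 10 mm, stem 32 x 16 x 10 mm centred on top, 50 to 100 g. Point: its centre, 10 mm above its underside. Its x axis runs along its 32 mm length, the way it slides (either way round; both end faces are flat), y across its width, z up. Stands on the apron behind nut 2, 1 to 9 mm gap. Its rear face is at least 45 mm from the apron's rear end.
- nut_4_mid (a point): black T-nut, the loose one: base 32 x 28 x 10 mm, stem 32 x 16 x 10 mm centred on top, 50 to 100 g. Point: its centre, 10 mm above its underside. Its x axis runs along its 32 mm length, the way it slides (either way round; both end faces are flat), y across its width, z up. Lies base down on the bench on the robot's side of the rail, turned up to 0.8 rad either way from the rail; it can be gripped across its stem or its base.
- grease_pot: bystander: white grease bottle with red cap, 44 mm wide, 90 mm high, standing beyond the rail; origin at its underside. Leave alone.
- step_block: bystander: black stepped block 32 x 60 x 50 mm, beyond the rail; origin at its underside. Leave alone.
- eyebolt: bystander: lifting eye bolt 76 x 45 x 26 mm lying on the robot's side of the rail; origin at its underside. Leave alone.
- screw: bystander: black socket screw standing on its head, 18 mm wide, 57 mm high, on the robot's side of the rail; origin at its underside. Leave alone.
- big_screw: bystander: black socket screw standing on its head, 24 mm wide, 76 mm high, beyond the rail's apron; origin at its underside. Leave alone.
There are look-alikes about, which are no part of the job. What is shaped like the part that bears nut_4_mid but brown or orange is not meant.

How it is judged (in metres and radians):
On the way, in this order (a step that is already met when the one before it is completed fails the run):
1. the fourth nut stands released on the apron in line behind the third, the first has not entered the slot yet (horizontal distance between nut_3_mid and nut_4_mid below 0.048 m and y of nut_4_mid in the frame of rail below -0.085 m and x of nut_4_mid in the frame of rail between -0.008 and 0.008 m and angle between the x axis of nut_4_mid and the y axis of rail, either way round below 0.25 rad and height (world z) of nut_4_mid between 0.015 and 0.021 m and contact force between the fingers and nut_4 below 0.3 N and y of nut_1_mid in the frame of rail below -0.004 m), for 0.2 s.
2. the row, closed up, has begun to enter the slot (y of nut_1_mid in the frame of rail between 0.03 and 0.08 m and horizontal distance between nut_1_mid and nut_2_mid below 0.036 m and horizontal distance between nut_2_mid and nut_3_mid below 0.036 m and horizontal distance between nut_3_mid and nut_4_mid below 0.036 m), for 0.05 s.
3. the closed row is pressed home against the hidden stop, the first nut bearing on it with more than 4 N, for 0.5 s (contact force between nut_1 and rail above 4 N and contact force between any of the fingers, the arm and nut_4 above 3 N and y of nut_1_mid in the frame of rail above 0.08 m and y of nut_2_mid in the frame of rail above 0.047 m and y of nut_3_mid in the frame of rail above 0.014 m and y of nut_4_mid in the frame of rail above -0.019 m and horizontal distance between nut_1_mid and nut_2_mid below 0.0345 m and horizontal distance between nut_2_mid and nut_3_mid below 0.0345 m and horizontal distance between nut_3_mid and nut_4_mid below 0.0345 m and linear speed of nut_1 below 0.005 m/s), for 0.5 s.
At the end, for the whole second after the job is handed in: After being pressed on the stop, the four nuts rest untouched on the plate, base down, in order: nut 1 centre beyond y = 80 mm of the rail, neighbours under 34.5 mm apart centre to centre, each within 5 mm and 0.15 rad of the slot line (y of nut_1_mid in the frame of rail above 0.08 m and y of nut_2_mid in the frame of rail above 0.047 m and y of nut_3_mid in the frame of rail above 0.014 m and y of nut_4_mid in the frame of rail above -0.019 m and horizontal distance between nut_1_mid and nut_2_mid below 0.0345 m and horizontal distance between nut_2_mid and nut_3_mid below 0.0345 m and horizontal distance between nut_3_mid and nut_4_mid below 0.0345 m and x of nut_1_mid in the frame of rail between -0.005 and 0.005 m and angle between the x axis of each of nut_1_mid, nut_2_mid, nut_3_mid, nut_4_mid and the y axis of rail, either way round below 0.15 rad and x of nut_2_mid in the frame of rail between -0.005 and 0.005 m and x of nut_3_mid in the frame of rail between -0.005 and 0.005 m and x of nut_4_mid in the frame of rail between -0.005 and 0.005 m and angle between each of nut_1_mid, nut_2_mid, nut_3_mid, nut_4_mid's own z axis and vertical below 0.15 rad and height (world z) of each of nut_1_mid, nut_2_mid, nut_3_mid, nut_4_mid below 0.023 m and linear speed of each of nut_1, nut_2, nut_3, nut_4 below 0.005 m/s).
It fails at once if the first nut is pressed against rail or stop with more than 25 N (contact force between nut_1 and rail above 25 N).
It fails at once if the arm pushes the tail nut with more than 25 N against the row while the row is in the slot (y of nut_1_mid in the frame of rail above 0.03 m and contact force between any of the fingers, the arm and nut_4 above 25 N).
It fails at once if one of the three waiting nuts is lifted off the plate or tipped (height (world z) of any of nut_1_mid, nut_2_mid, nut_3_mid above 0.026 m or angle between any of nut_1_mid, nut_2_mid, nut_3_mid's own z axis and vertical above 0.3 rad).
It fails at once if the row buckles: a nut of the row is turned more than 0.35 rad or pushed more than 12 mm off the slot's line (angle between the x axis of any of nut_1_mid, nut_2_mid, nut_3_mid and the y axis of rail, either way round above 0.35 rad or x of any of nut_1_mid, nut_2_mid, nut_3_mid in the frame of rail above 0.012 m or x of any of nut_1_mid, nut_2_mid, nut_3_mid in the frame of rail below -0.012 m).
It fails at once if a bystander is moved more than 15 mm (distance of any of grease_pot, step_block, eyebolt, screw, big_screw from where it was at the start of the episode above 0.015 m).
It also fails if it takes over 64 s, if anything falls off the work surface, if the arm or the gripper's body presses on something with over 40 N, if the wrist force passes 120 N, or if a joint passes its speed limit or range.

## Robot

A 6-joint arm with a two-finger parallel gripper is mounted at the origin on the work surface; the furniture and walls round the work are solid. World frame = base frame: x ahead of the robot, y to its left, z up, the work surface at z = 0. Lengths are in m, angles in degrees, forces in N, time in s.
With the tool pointing down it reaches from about 0.35 to 0.85 m from the base axis. Payload 8.1 kg.
Tool frame: the origin (TCP) lies on the centre line of the jaws, within the pads' length; the fingertips stand robot.tip_extent ahead of it and the grasp point (between the pads) lies 11 mm behind it (robot.tip_extent is the distance from the TCP to the fingertips, in m); z points along the fingers, y is the direction in which the jaws open and shut (so a half turn about z gives the same grasp; the last joint's range is limited). The gripper opens to 93 mm and grips with 3 to 60 N. Pads are 15 mm wide; open, the fingers measure 128 mm over their backs; the gripper's body (75 mm by 188 mm) begins 65 mm behind the grasp point.
Start: joints at [63.518, 7.471, 85.268, -0, 87.261, -4.893], TCP at [0.221, 0.558, 0.227] pointing down, gripper open.
Joint ranges: [-169.43, 169.43], [-51.17, 129.36], [1.28, 143.12], [-76.62, 256.62], [0, 156.53], [-152.29, 152.29]. Speed limits (degrees/s): [136.94, 136.94, 159.86, 180, 180, 180].

## Interface

Orientations are given as [roll, pitch, yaw] about the fixed x, y, z axes, in that order (R = Rz(yaw) Ry(pitch) Rx(roll)).
In Python, from workcell import robot, capture, get_calibration gives the robot as it stands.
- The arm moves only by the tool arm_command, never from a script. Its argument "plan" is a list that holds one entry, the list of rows, each a list of 7 numbers: the shift along the world's x, y, z in cm, then the turn, a rotation vector about the world's x, y, z in degrees, then the opening, from -1 (shut) to 1 (fully open). A call has 1 to 8 rows; each row shifts and turns the commanded pose from where the row before left it; what a row does not reach is not made up. A row lasts 1/8 s, in which the tool goes at most 62.5 mm and 10.7 degrees, less where a joint would pass 70% of its speed; a pose out of reach is approached as far as the arm can. A call with a gripper value outside its range is refused whole. The fingers move at their own pace and stop on an object; "squeeze" is the grip in N (left out, the last holds). Time passes only in rows, so rows that do not move let the fingers close. It gives the time, the measured TCP pose, the force and the opening at its end, in the units of the state.
- robot.read_state(): the state, without advancing time (a new reading comes with each control period).
- capture(name): name is "scene" or "top" or "wrist"; returns (picture, depth): 400x640x3 uint8, red, green, blue; 400x640 float32, m along the optical axis (not along the pixel's ray), 0 where there is no reading.
- get_calibration(name): a dict with "fov_y" (degrees; the focal length in pixels is half the picture's height over the tangent of half this angle, whatever the lens; pixels are square), "cx", "cy" (the principal point, pixels), "eye" and "orientation" of the camera in the world; the wrist camera has in their place "mount" (4x4, takes a point from camera to tool coordinates, whose origin is the TCP and whose axes are the flange's). Camera axes: x right, y up, looking along -z (the intrinsics and any distortion apply to the point x, -y, -z); pixel columns grow to the right and rows downward; lengths in m; the calibration is good to about 2 mm. The wrist camera is an equidistant fisheye: a pixel r from the principal point sees the ray r / f radians off the axis. A picture is of the moment at which its call begins: read the wrist's pose just before it. get_calibration takes no time and is no camera call.
- robot.hand_in(): hands the job in, once; it reports no verdict.
The state is a dict: "time": time; "joint_positions": joint angles; "dq": joint speeds; "joint_torque": joint torques, N m; "eef_pos": TCP position; "tcp_rot": TCP orientation; "wrist_force": force on the tool from outside, world axes, zero at the start; "wrist_torque": the same for the moment, N m; "opening": finger opening in m.
Only numpy, scipy, OpenCV 4.12 (cv2) and the standard library are available. Lean on these libraries where they do the work, as an engineer would, in place of code of your own. Each camera call takes 0.05 s, during which the arm holds its last target. There are 200 camera calls.

## Working session

There is one attempt and no reset: what is moved stays moved. The work goes in short steps, Python scripts to look and compute and a tool call to move; the robot and the scene stay as the last step left them, time stands still between calls to the robot, and variables do not carry over. Pictures are saved under pics/ and viewed, about 8 in all and at most 12, crops included, and the job is handed in when it is done.

Besides the shell and the picture viewer there is one more tool, called after ">>>" in YAML: its name, and indented under it one key for each argument. arm_command: Moves the arm, as the interface text tells. Its arguments: {"type":"object","properties":{"plan":{"type":"array","items":{"type":"array","items":{"type":"array","items":{"type":"number"}}}},"squeeze":{"type":"number"}},"required":["plan"]}

```bash
mkdir -p pics; ls; cat > h.py <<'E'
import numpy as np, cv2
from workcell import robot, capture, get_calibration
E
python3 - <<'E'
from h import *
print(robot.read_state(), robot.tip_extent)
for n in ("scene","top","wrist"):
    p,d=capture(n); print(n,get_calibration(n))
    cv2.imwrite(f"pics/{n}.png",p[...,::-1]); np.save(f"pics/{n}.npy",d); cv2.imwrite
E
```

```text
pics
{'time': 0.0, 'joint_positions': array([ 6.35189582e+01,  7.51405867e+00,  8.53284583e+01, -1.45681257e-03,
        8.72619134e+01, -4.89265953e+00]), 'dq': array([ 0.10752496,  0.06543478, -0.0489507 , -0.01540798,  0.00552583,
       -0.09253444]), 'joint_torque': array([ 6.10872503e-04, -5.59852731e+01, -4.91755557e+01,  7.68982340e-02,
        3.62315343e-02, -2.01421444e-04]), 'eef_pos': array([0.22049851, 0.55742076, 0.22560625]), 'tcp_rot': array([-1.79895826e+02, -7.45706489e-03,  1.58411682e+02]), 'wrist_force': array([ 0.18068092, -0.09133546,  0.352917  ]), 'wrist_torque': array([ 0.03125964, -0.01487562, -0.009624  ]), 'opening': 0.09311787407630781} 0.008
scene {'fov_y': 46.03951690002039, 'cx': 324.3136074780763, 'cy': 202.4184824252298, 'eye': array([ 0.13126078, -0.57851672,  0.59387001]), 'orientation': array([ 49.52727806,   0.56260092, -40.1637805 ])}
top {'fov_y': 49.41163415988985, 'cx': 325.36845949553134, 'cy': 200.03413712455463, 'eye': array([ 0.41488449, -0.08422352,  0.91855761]), 'orientation': array([ 10.2293888 ,   0.55927519, -89.39809922])}
wrist {'fov_y': 65.70646984690485, 'cx': 315.38143580237573, 'cy': 196.22498234391244, 'mount': array([[ 2.92033983e-04,  9.71591482e-01,  2.36664121e-01,
         6.54507346e-02],
       [ 9.99999937e-01, -2.36339001e-04, -2.63702855e-04,
        -1.36836641e-03],
       [-2.00278485e-04,  2.36664183e-01, -9.71591490e-01,
        -1.56890391e-01],
       [ 0.00000000e+00,  0.00000000e+00,  0.00000000e+00,
         1.00000000e+00]])}
```

View pics/top.png

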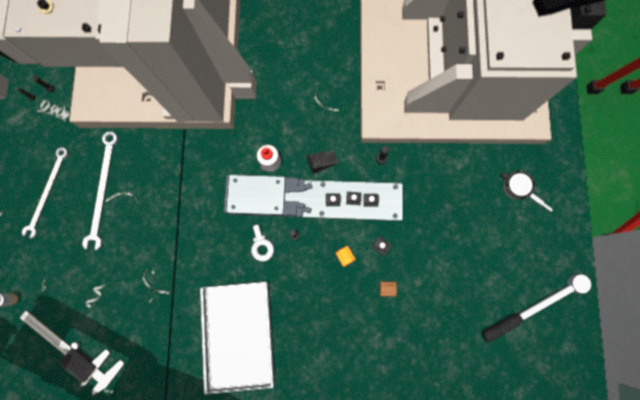

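View pics/scene.png

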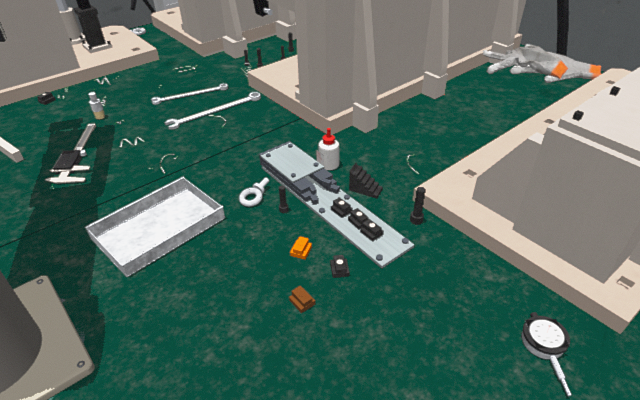

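The top view shows the rail at about (226–403, 176–220), with the slot mouth to the left at about (290, 197). The waiting nuts are at (333,199), (354,198) and (371,200), and loose nut 4 is at (382,246). Orange and brown look-alikes are at (345,256) and (388,289). The screw is at (295,234) and the big screw at (383,156).

```bash
cat >> h.py <<'E'
from scipy.spatial.transform import Rotation as R
def cam(n, st=None):
    c=get_calibration(n); f=200/np.tan(np.radians(c['fov_y'])/2)
    if n=='wrist':
        T=R.from_euler('xyz',st['tcp_rot'],degrees=True).as_matrix(); M=c['mount']
        return f,c['cx'],c['cy'],st['eef_pos']+T@M[:3,3],T@M[:3,:3],True
    return f,c['cx'],c['cy'],c['eye'],R.from_euler('xyz',c['orientation'],degrees=True).as_matrix(),False
def rays(C,px):
    f,cx,cy,e,Rm,fish=C; px=np.atleast_2d(px).astype(float); u=(px[:,0]-cx)/f; v=(px[:,1]-cy)/f
    if fish:
        r=np.hypot(u,v)+1e-12; s=np.sin(r)/r; d=np.stack([u*s,-v*s,-np.cos(r)],1)
    else: d=np.stack([u,-v,-np.ones_like(u)],1)
    return d@Rm.T
def toplane(C,px,z):
    d=rays(C,px); return C[3]+d*((z-C[3][2])/d[:,2])[:,None]
def topix(C,P):
    f,cx,cy,e,Rm,fish=C; q=(np.atleast_2d(P)-e)@Rm; x,y,w=q[:,0],-q[:,1],-q[:,2]
    if fish:
        r=np.hypot(x,y)+1e-12; k=np.arctan2(r,w)/r
    else: k=1/w
    return np.stack([cx+f*k*x,cy+f*k*y],1)
E
python3 - <<'E'
from h import *
C=cam('top')
for n,p,z in [('platecorners',[[226,176],[403,184],[402,220],[227,212]],.008),('nuts',[[333,199],[354,198],[371,200]],.028),('n4',[[382,246]],.02),('screw',[[295,234]],.05),('bigscrew',[[383,156]],.07),('eye',[[262,245]],.01)]:
    print(n,toplane(C,p,z)[:,:2].round(3).tolist())
E
```

```text
platecorners [[0.63, 0.141], [0.615, -0.239], [0.538, -0.236], [0.551, 0.135]]
nuts [[0.578, -0.09], [0.58, -0.133], [0.576, -0.169]]
n4 [[0.482, -0.191]]
screw [[0.502, -0.014]]
bigscrew [[0.659, -0.19]]
eye [[0.482, 0.058]]
```

>>> arm_command:
  plan:
    - [[1.9, -4.7, 0, 0, 0, -4.4, 1], [1.9, -4.7, 0, 0, 0, -4.4, 1], [1.9, -4.7, 0, 0, 0, -4.4, 1], [1.9, -4.7, 0, 0, 0, -4.4, 1], [1.9, -4.7, 0, 0, 0, -4.4, 1], [1.9, -4.7, 0, 0, 0, -4.4, 1], [1.9, -4.7, 0, 0, 0, -4.4, 1], [1.9, -4.7, 0, 0, 0, -4.4, 1]]

```text
time: 1.15
eef_pos: [0.3729, 0.1804, 0.2265]
tcp_rot: [180.0, 0.0, 123.1]
wrist_force: [0.9, 0.5, 0.7]
opening: 0.0932
```

>>> arm_command:
  plan:
    - [[1.9, -4.7, 0, 0, 0, -4.4, 1], [1.9, -4.7, 0, 0, 0, -4.4, 1], [1.9, -4.7, -0.5, 0, 0, -4.4, 1], [1.9, -4.7, -0.5, 0, 0, -4.4, 1], [1.9, -4.7, -0.5, 0, 0, -4.4, 1], [1.9, -4.7, -0.5, 0, 0, -4.4, 1], [1.9, -4.7, -0.5, 0, 0, -4.4, 1], [1.9, -4.7, 0, 0, 0, -4.4, 1]]

```text
time: 2.15
eef_pos: [0.5247, -0.1956, 0.2008]
tcp_rot: [-179.9, -0.0, 87.9]
wrist_force: [0.1, -0.1, 0.6]
opening: 0.093
```

>>> arm_command:
  plan:
    - [[0, 0, 0, 0, 0, 0, 1], [0, 0, 0, 0, 0, 0, 1]]

```text
time: 2.4
eef_pos: [0.5244, -0.1938, 0.2011]
tcp_rot: [-179.9, -0.0, 88.0]
wrist_force: [0.6, 0.4, -0.7]
opening: 0.0929
```

```bash
python3 - <<'E'
from h import *
import pickle
st=robot.read_state(); p,d=capture('wrist'); print(st['eef_pos'],st['tcp_rot'],st['joint_positions'].round(1))
pickle.dump((st,p,d),open('w1.pkl','wb')); cv2.imwrite('pics/w1.png',p[...,::-1])
E
```

```text
[ 0.52435841 -0.19376941  0.20107178] [-1.79936243e+02 -4.94756660e-02  8.80133849e+01] [-25.5   2.   93.8   0.   84.4 -23.6]
```

View pics/w1.png

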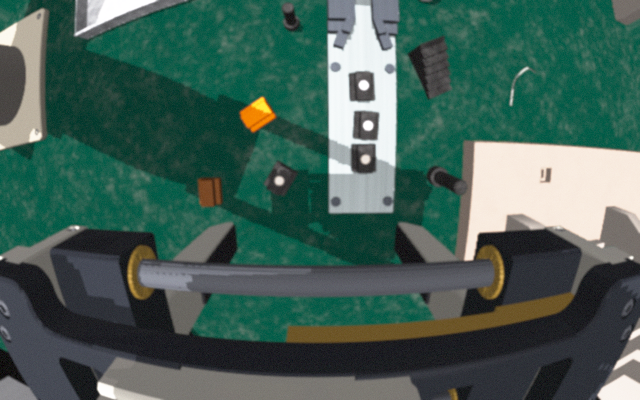

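The wrist view shows the rail with its mouth at the top. Nuts 1, 2 and 3 have white holes at (363,85), (368,125) and (365,159). Nut 4 is at (280,180), the orange look-alike at (257,114) and the brown one at (209,191). The plate's rear edge is at row ~212. Next I'll measure with height from depth.

```bash
cat >> h.py <<'E'
def cloud(C,d):
    h,w=d.shape; v,u=np.mgrid[:h,:w]; r=rays(C,np.stack([u.ravel(),v.ravel()],1)); ax=-C[4][:,2]
    return (C[3]+r*(d.ravel()/(r@ax))[:,None]).reshape(h,w,3)
def blob(P,mask,seed):
    n,l=cv2.connectedComponents(mask.astype(np.uint8)); k=l[seed[1],seed[0]]
    if k==0: return None
    q=P[l==k][:,:2]; r=cv2.minAreaRect((q*1000).astype(np.float32)); return len(q),np.round(q.mean(0),4),np.round(np.median(P[l==k][:,2]),4),r
E
python3 - <<'E'
from h import *
import pickle
st,p,d=pickle.load(open('w1.pkl','rb')); C=cam('wrist',st); P=cloud(C,d)
z=P[...,2]; print('bench z',np.median(z[100:180,140:240]),'plate z',np.median(z[190:208,350:375]))
g=p.astype(int).sum(2)/3; sat=p.max(2).astype(int)-p.min(2)
for n,s,zt in [('n1',(363,85),.028),('n2',(368,125),.028),('n3',(365,159),.028),('n4',(280,180),.020)]:
    top=(z>zt-.005)&(z<zt+.01); sil=z>zt-.015
    print(n,'top',blob(P,top,s)); print('   base',blob(P,sil&(z<zt+.01),s) if n=='n4' else '')
    w=(g>150)&(sat<40); sub=np.zeros_like(w); sub[s[1]-9:s[1]+10,s[0]-9:s[0]+10]=1
    # white disc centre
    l=cv2.connectedComponents((w&sub).astype(np.uint8))[1]; k=l[s[1],s[0]]; ys,xs=np.nonzero(l==k)
    print('   disc',len(xs),toplane(C,[[xs.mean(),ys.mean()]],zt)[0].round(4))
# plate side edges
plate=((g>110)&(sat<45))
L=[];Rr=[]
for r in list(range(60,208,4)):
    c=np.nonzero(plate[r,318:410])[0]+318
    if len(c)>5: L.append([c[0]-.5,r]);Rr.append([c[-1]+.5,r])
A=toplane(C,L,.008);B=toplane(C,Rr,.008)
for X in (A,B):
    f=cv2.fitLine(X[:,:2].astype(np.float32),cv2.DIST_HUBER,0,1e-4,1e-4).ravel(); f=f if f[1]>0 else np.r_[-f[:2],f[2:]]; print('edge',f, 'ang',np.degrees(np.arctan2(f[1],f[0])), 'x at y=-.15',f[2]+(-.15-f[3])*f[0]/f[1])
rear=[[c,np.nonzero(plate[195:230,c])[0].max()+195.5] for c in list(range(342,384,4))]
print('rear',toplane(C,rear,.008)[:,:2].round(4).tolist())
cv2.imwrite('pics/w1c.png',cv2.resize(p[0:230,230:480,::-1],None,fx=3,fy=2.6,interpolation=2))
E
```

```text
bench z -0.0011472246587869717 plate z 0.006778397257330204
n1 top (465, array([ 0.5778, -0.0906]), np.float64(0.0268), ((578.079345703125, -90.67353820800781), (17.323265075683594, 31.75358772277832), 1.0089244842529297))
   base 
   disc 97 [ 0.5776 -0.0905  0.028 ]
n2 top (472, array([ 0.581 , -0.1338]), np.float64(0.0268), ((581.3204956054688, -133.82945251464844), (31.687397003173828, 17.816003799438477), 84.47040557861328))
   base 
   disc 99 [ 0.5812 -0.1339  0.028 ]
n3 top (463, array([ 0.5775, -0.1707]), np.float64(0.0268), ((577.6300048828125, -170.83688354492188), (31.10968780517578, 17.011249542236328), 89.68053436279297))
   base 
   disc 71 [ 0.5779 -0.1704  0.028 ]
n4 top (421, array([ 0.4829, -0.1919]), np.float64(0.0188), ((482.7098083496094, -192.51589965820312), (32.752105712890625, 17.55775260925293), 56.38643264770508))
   base (683, array([ 0.4832, -0.1915]), np.float64(0.0181), ((482.6940612792969, -192.33006286621094), (33.06102752685547, 28.7165584564209), 56.2907600402832))
   disc 65 [ 0.4826 -0.1923  0.02  ]
edge [ 0.01541084  0.99988127  0.5394884  -0.1157473 ] ang 89.11698 x at y=-.15 0.53896046
edge [ 0.02927012  0.99957156  0.6180525  -0.13966891] ang 88.3227 x at y=-.15 0.61775
rear [[0.5534, -0.2357], [0.5582, -0.2358], [0.5629, -0.236], [0.5677, -0.2362], [0.5725, -0.2364], [0.5773, -0.2366], [0.5821, -0.2368], [0.587, -0.237], [0.5919, -0.2372], [0.5968, -0.2374], [0.6017, -0.2376]]
```

>>> arm_command:
  plan:
    - [[-1.04, 0.03, -3, 0, 0, -7.9, 0], [-1.04, 0.03, -3, 0, 0, -7.9, 0], [-1.04, 0.03, -3, 0, 0, -7.9, 0], [-1.04, 0.05, -3, 0, 0, -8.0, 0], [0, 0, -2, 0, 0, 0, 0], [0, 0, 0, 0, 0, 0, 0], [0, 0, 0, 0, 0, 0, 0]]
  squeeze: 15

```text
time: 3.32
eef_pos: [0.4839, -0.1923, 0.0629]
tcp_rot: [179.9, -0.0, 56.4]
wrist_force: [-0.0, -0.4, 0.6]
opening: 0.0466
```

```bash
python3 - <<'E'
from h import *
import pickle
st=robot.read_state(); p,d=capture('wrist'); print(st['eef_pos'],st['tcp_rot'],st['opening'])
C=cam('wrist',st); P=cloud(C,d); z=P[...,2]; s=topix(C,[[.4827,-.1924,.02]])[0].round().astype(int); print(s)
for a in (.014,.006): print(blob(P,(z>a)&(z<.03),s))
E
```

```text
[ 0.48387723 -0.19233874  0.06289236] [ 1.79911025e+02 -1.34547759e-02  5.63893776e+01] 0.04655798937904729
[314 219]
(1169, array([ 0.4832, -0.1917]), np.float64(0.0188), ((482.5433349609375, -192.31576538085938), (32.876895904541016, 16.954721450805664), 56.87968826293945))
(1814, array([ 0.4834, -0.1914]), np.float64(0.0182), ((482.48516845703125, -192.28314208984375), (32.84799575805664, 27.872085571289062), 57.308509826660156))
```

>>> arm_command:
  plan:
    - [[-0.12, 0, -2, 0, 0, 0.5, 0], [0, 0, -2, 0, 0, 0, 0], [0, 0, -1.1, 0, 0, 0, 0], [0, 0, 0, 0, 0, 0, 0], [0, 0, 0, 0, 0, 0, -0.8], [0, 0, 0, 0, 0, 0, -0.8], [0, 0, 0, 0, 0, 0, -0.8], [0, 0, 0, 0, 0, 0, -0.8]]
  squeeze: 15

```text
time: 4.38
eef_pos: [0.4826, -0.193, 0.0115]
tcp_rot: [179.9, -0.0, 56.8]
wrist_force: [-1.2, 1.0, 6.7]
opening: 0.0275
```

>>> arm_command:
  plan:
    - [[0, 0, 0, 0, 0, 0, -0.8], [0, 0, 3, 0, 0, 0, -0.8], [0, 0, 3, 0, 0, 0, -0.8], [0, 0, 0, 0, 0, 0, -0.8]]

```text
time: 4.88
eef_pos: [0.4838, -0.1936, 0.0731]
tcp_rot: [179.7, -0.0, 56.8]
wrist_force: [0.7, -0.3, -1.6]
opening: 0.0278
```

>>> arm_command:
  plan:
    - [[2.3, -0.6, 0, 0, 0, 7.8, -0.8], [2.3, -0.6, 0, 0, 0, 7.8, -0.8], [2.3, -0.3, 0, 0, 0, 7.8, -0.8], [2.4, 0, 0, 0, 0, 8.0, -0.8], [0, 0, -2, 0, 0, 0, -0.8], [0, 0, -0.8, 0, 0, 0, -0.8], [0, 0, 0, 0, 0, 0, -0.8], [0, 0, 0, 0, 0, 0, -0.8]]

```text
time: 5.88
eef_pos: [0.5745, -0.2078, 0.0427]
tcp_rot: [-180.0, -0.0, 88.1]
wrist_force: [0.4, 0.2, -0.9]
opening: 0.028
```

```bash
python3 - <<'E'
from h import *
import pickle
st=robot.read_state(); p,d=capture('wrist'); print(st['eef_pos'],st['tcp_rot'],st['opening'])
pickle.dump((st,p,d),open('w2.pkl','wb'));cv2.imwrite('pics/w2.png',p[...,::-1])
C=cam('wrist',st); P=cloud(C,d); z=P[...,2]
for q in ([.5778,-.0906,.028],[.581,-.1338,.028],[.5775,-.1707,.028]):
    s=topix(C,[q])[0].round().astype(int); print(s,blob(P,(z>.022)&(z<.034),s))
E
```

```text
[ 0.5744924  -0.20775284  0.04267367] [-1.79991184e+02 -7.84878842e-04  8.81487449e+01] 0.027961638927252883
[316  29] (1623, array([ 0.5779, -0.0915]), np.float64(0.0269), ((578.1039428710938, -90.44200897216797), (33.21575164794922, 17.369535446166992), 89.15485382080078))
[324 104] (1742, array([ 0.5814, -0.1341]), np.float64(0.0269), ((581.4851684570312, -134.13345336914062), (32.44508743286133, 17.07120704650879), 85.48896789550781))
[320 170] (1697, array([ 0.5782, -0.1702]), np.float64(0.0269), ((578.1152954101562, -170.72630310058594), (32.28434753417969, 17.210853576660156), 88.99324035644531))
```

View pics/w2.png

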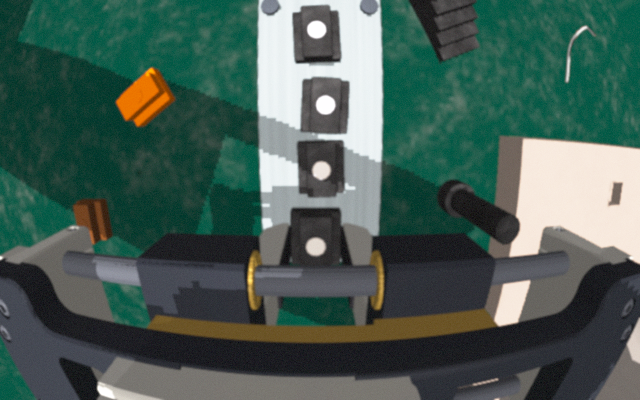

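Nut 4 is held at (316,246) between the fingers, behind the row at (320,170), (324,104) and (316,29). The plate's side edges are at columns ~258 and ~382. I'll refine the centre line from these edges.

```bash
python3 - <<'E'
from h import *
import pickle
st,p,d=pickle.load(open('w2.pkl','rb')); C=cam('wrist',st)
gr=(p[...,1].astype(int)-p[...,0])  # bench is greener than plate
E=[]
for lo,hi in ((240,285),(360,400)):
    pts=[]
    for r in range(15,130,3):
        row=cv2.GaussianBlur(p[r:r+1,lo:hi,0].astype(np.float32),(5,1),0)[0]; g=np.diff(row); k=np.argmax(np.abs(g)); pts.append([lo+k+.5,r])
    X=toplane(C,pts,.008)[:,:2]; f=cv2.fitLine(X.astype(np.float32),cv2.DIST_HUBER,0,1e-4,1e-4).ravel()
    f=f if f[1]>0 else np.r_[-f[:2],f[2:]]; E.append(f); print(np.degrees(np.arctan2(f[1],f[0])),[round(f[2]+(y-f[3])*f[0]/f[1],4) for y in(-.09,-.15,-.21,0)])
E
```

```text
88.557274 [np.float32(0.5415), np.float32(0.54), np.float32(0.5384), np.float32(0.5437)]
88.77541 [np.float32(0.6187), np.float32(0.6174), np.float32(0.6162), np.float32(0.6206)]
```

>>> arm_command:
  plan:
    - [[0.25, 0, -1, 0, 0, 0.3, -0.8], [0, 0, -0.8, 0, 0, 0, -0.8], [0, 0, -0.4, 0, 0, 0, -0.8], [0, 0, 0, 0, 0, 0, -0.8], [0, 0, 0, 0, 0, 0, -0.8]]

```text
time: 6.55
eef_pos: [0.5775, -0.2077, 0.0207]
tcp_rot: [180.0, 0.0, 88.5]
wrist_force: [-0.2, -0.1, -0.2]
opening: 0.0276
```

>>> arm_command:
  plan:
    - [[0, 0, -0.1, 0, 0, 0, -0.8], [0, 0, 0, 0, 0, 0, -0.8], [0, 0, 0, 0, 0, 0, -0.1], [0, 0, 0, 0, 0, 0, -0.1], [0, 0, 0, 0, 0, 0, -0.1], [0, 0, 0, 0, 0, 0, -0.1]]

```text
time: 7.3
eef_pos: [0.5775, -0.2077, 0.0197]
tcp_rot: [180.0, 0.0, 88.5]
wrist_force: [-0.5, 0.5, 0.4]
opening: 0.0417
```

>>> arm_command:
  plan:
    - [[0, 0, 1, 0, 0, 0, -0.1], [0, 0, 3, 0, 0, 0, -0.1], [0, 0, 3, 0, 0, 0, -0.1], [0, -2, 3, 0, 0, 0, -1], [0, -2, 0, 0, 0, 0, -1], [0, -1.5, 0, 0, 0, 0, -1], [0, 0, 0, 0, 0, 0, -1], [0, 0, 0, 0, 0, 0, -1]]

```text
time: 8.3
eef_pos: [0.5767, -0.262, 0.1181]
tcp_rot: [-179.9, -0.1, 88.5]
wrist_force: [0.3, -0.8, 0.2]
opening: 0.0012
```

```bash
cat > nuts.py <<'E'
from h import *
import sys
st=robot.read_state(); p,d=capture('wrist'); print(st['time'],st['eef_pos'].round(4),st['tcp_rot'].round(2),st['opening'],st['wrist_force'])
cv2.imwrite('pics/%s.png'%sys.argv[1],p[...,::-1])
C=cam('wrist',st); P=cloud(C,d); z=P[...,2]
o=np.array([.578,-.18]); t=np.radians(88.5); u=np.array([np.cos(t),np.sin(t)]); n=np.array([u[1],-u[0]])
X=P[...,:2]-o
m=((z>.022)&(z<.032)&(abs(X@n)<.02)&(X@u>-.08)&(X@u<.16)).astype(np.uint8)
k,l,s,c=cv2.connectedComponentsWithStats(m)
for i in range(1,k):
    if s[i,4]>250:
        r=cv2.minAreaRect((P[l==i][:,:2]*1000).astype(np.float32)); q=np.array(r[0])/1000
        print('c',q.round(4),'size',np.round(r[1],1),'ang',round(r[2],1),'along(railY+.123?)',((q-o)@u).round(4),'off',((q-o)@n).round(4),'px',c[i].round())
E
python3 nuts.py w3
```

```text
8.3 [ 0.5767 -0.262   0.1181] [-1.7988e+02 -8.0000e-02  8.8500e+01] 0.0012330095745206266 [ 0.25255112 -0.75236283  0.24746832]
c [ 0.5783 -0.1001] size [17.1 13. ] ang 0.4 along(railY+.123?) 0.0799 off -0.0018 px [313.   7.]
c [ 0.5815 -0.1346] size [31.7 17.2] ang 86.3 along(railY+.123?) 0.0454 off 0.0023 px [318.  46.]
c [ 0.578  -0.1705] size [17.1 32. ] ang 0.2 along(railY+.123?) 0.0095 off -0.0003 px [315.  89.]
c [ 0.5768 -0.207 ] size [31.6 16.1] ang 88.5 along(railY+.123?) -0.027 off -0.0005 px [315. 134.]
```

>>> arm_command:
  plan:
    - [[-0.06, 0, -4, 0, 0, 0, -1], [0, 0, -3, 0, 0, 0, -1], [0, 0, -2, 0, 0, 0, -1], [0, 0, -0.7, 0, 0, 0, -1], [0, 0, 0, 0, 0, 0, -1], [0, 0, 0, 0, 0, 0, -1]]

```text
time: 9.1
eef_pos: [0.5779, -0.2632, 0.0242]
tcp_rot: [179.9, 0.1, 88.5]
wrist_force: [0.0, -0.1, 0.8]
opening: 0.0005
```

>>> arm_command:
  plan:
    - [[0.02, 0.8, 0, 0, 0, 0, -1], [0.02, 0.8, 0, 0, 0, 0, -1], [0.01, 0.4, 0, 0, 0, 0, -1], [0.01, 0.4, 0, 0, 0, 0, -1], [0.01, 0.4, 0, 0, 0, 0, -1], [0.01, 0.4, 0, 0, 0, 0, -1], [0, 0, 0, 0, 0, 0, -1]]

```text
time: 9.98
eef_pos: [0.5776, -0.2304, 0.0226]
tcp_rot: [-180.0, -0.0, 88.5]
wrist_force: [0.9, 0.7, 0.1]
opening: 0.0006
```

```bash
python3 nuts.py w4
```

```text
9.975 [ 0.5776 -0.2304  0.0226] [-180.     -0.     88.53] 0.0006060432962798677 [0.89882946 0.68694074 0.08917853]
c [ 0.5782 -0.1048] size [ 5.2 16.8] ang 87.6 along(railY+.123?) 0.0752 off -0.0018 px [311.   4.]
c [ 0.5815 -0.1339] size [32.2 17.4] ang 85.6 along(railY+.123?) 0.0462 off 0.0023 px [320.  59.]
c [ 0.5783 -0.1708] size [17.2 32.3] ang 0.1 along(railY+.123?) 0.0092 off 0.0001 px [315. 131.]
c [ 0.5777 -0.207 ] size [35.  29.3] ang 88.1 along(railY+.123?) -0.027 off 0.0004 px [314. 203.]
```

>>> arm_command:
  plan:
    - [[0.01, 0.3, -0.1, 0, 0, 0, -1], [0.01, 0.4, -0.1, 0, 0, 0, -1], [0.01, 0.4, 0, 0, 0, 0, -1], [0.01, 0.4, 0, 0, 0, 0, -1], [0.01, 0.4, 0, 0, 0, 0, -1], [0.01, 0.4, 0, 0, 0, 0, -1], [0, 0, 0, 0, 0, 0, -1]]

```text
time: 10.9
eef_pos: [0.5783, -0.2071, 0.0206]
tcp_rot: [-180.0, -0.0, 88.5]
wrist_force: [-0.8, -0.8, 0.6]
opening: 0.0003
```

```bash
python3 nuts.py w5
```

```text
10.9 [ 0.5783 -0.2071  0.0206] [-1.7999e+02 -3.0000e-02  8.8530e+01] 0.0002657439366123423 [-0.76419443 -0.7831901   0.60608879]
c [ 0.5812 -0.1407] size [121.7  29.2] ang 86.6 along(railY+.123?) 0.0394 off 0.0022 px [315. 119.]
```

View pics/w5.png

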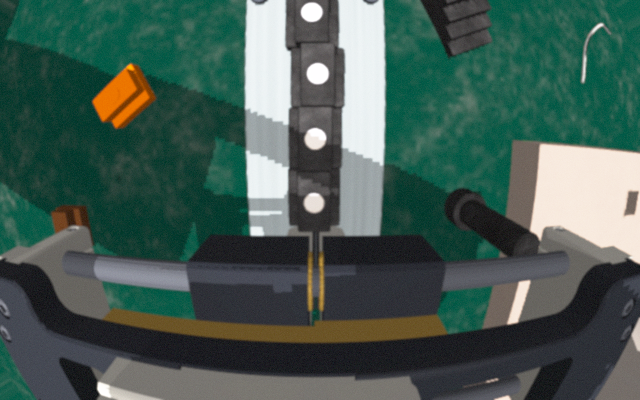

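The row is closed up and nearly straight, with holes at (311,12), (317,73), (315,139) and (313,203). I'll push on into the mouth.

>>> arm_command:
  plan:
    - [[0.01, 0.4, 0, 0, 0, 0, -1], [0.01, 0.4, 0, 0, 0, 0, -1], [0.01, 0.4, 0, 0, 0, 0, -1], [0.01, 0.4, 0, 0, 0, 0, -1], [0.01, 0.4, 0, 0, 0, 0, -1], [0.01, 0.4, 0, 0, 0, 0, -1], [0.01, 0.4, 0, 0, 0, 0, -1], [0, 0, 0, 0, 0, 0, -1]]

```text
time: 11.95
eef_pos: [0.579, -0.1791, 0.0207]
tcp_rot: [-180.0, -0.0, 88.5]
wrist_force: [-0.4, -0.1, -0.3]
opening: 0.0004
```

>>> arm_command:
  plan:
    - [[0.01, 0.3, 0, 0, 0, 0, -1], [0.01, 0.3, 0, 0, 0, 0, -1], [0.01, 0.3, 0, 0, 0, 0, -1], [0.01, 0.3, 0, 0, 0, 0, -1], [0, 0.3, 0, 0, 0, 0, -1], [0, 0.3, 0, 0, 0, 0, -1], [0, 0.2, 0, 0, 0, 0, -1], [0, 0, 0, 0, 0, 0, -1]]

```text
time: 12.95
eef_pos: [0.5794, -0.1593, 0.0207]
tcp_rot: [180.0, -0.0, 88.5]
wrist_force: [1.0, -0.5, 0.7]
opening: 0.0007
```

```bash
python3 nuts.py w6
```

```text
12.95 [ 0.5794 -0.1593  0.0207] [ 1.800e+02 -2.000e-02  8.852e+01] 0.0006653266593904069 [ 1.03086928 -0.45753953  0.73155176]
c [ 0.5828 -0.0929] size [121.5  29.3] ang 86.3 along(railY+.123?) 0.0872 off 0.0025 px [315. 119.]
```

View pics/w6.png

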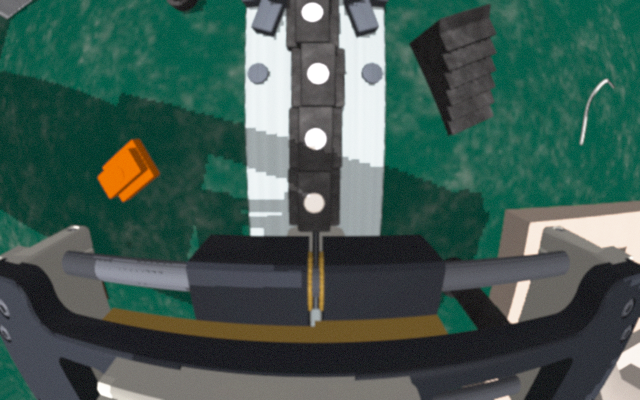

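Nut 1 at (312,12) sits centred between the dark flare walls at columns 266–362, and the row is intact. I'll continue more slowly.

>>> arm_command:
  plan:
    - [[0, 0.2, 0, 0, 0, 0, -1], [0.01, 0.2, 0, 0, 0, 0, -1], [0, 0.2, 0, 0, 0, 0, -1], [0.01, 0.2, 0, 0, 0, 0, -1], [0, 0.2, 0, 0, 0, 0, -1], [0.01, 0.2, 0, 0, 0, 0, -1], [0, 0.2, 0, 0, 0, 0, -1], [0, 0, 0, 0, 0, 0, -1]]

```text
time: 14.0
eef_pos: [0.5796, -0.1453, 0.0206]
tcp_rot: [-180.0, -0.0, 88.5]
wrist_force: [-0.6, -0.8, -0.4]
opening: 0.0009
```

>>> arm_command:
  plan:
    - [[0, 0.2, 0, 0, 0, 0, -1], [0.01, 0.2, 0, 0, 0, 0, -1], [0, 0.2, 0, 0, 0, 0, -1], [0.01, 0.2, 0, 0, 0, 0, -1], [0, 0.2, 0, 0, 0, 0, -1], [0.01, 0.2, 0, 0, 0, 0, -1], [0, 0.2, 0, 0, 0, 0, -1], [0, 0, 0, 0, 0, 0, -1]]

```text
time: 15.0
eef_pos: [0.5799, -0.1313, 0.0206]
tcp_rot: [-180.0, -0.0, 88.5]
wrist_force: [-0.1, -0.8, -0.5]
opening: 0.0005
```

>>> arm_command:
  plan:
    - [[0, 0.2, 0, 0, 0, 0, -1], [0.01, 0.2, 0, 0, 0, 0, -1], [0, 0.2, 0, 0, 0, 0, -1], [0.01, 0.2, 0, 0, 0, 0, -1], [0, 0.2, 0, 0, 0, 0, -1], [0.01, 0.2, 0, 0, 0, 0, -1], [0, 0.2, 0, 0, 0, 0, -1], [0, 0, 0, 0, 0, 0, -1]]

```text
time: 16.0
eef_pos: [0.5802, -0.1174, 0.0206]
tcp_rot: [-180.0, -0.0, 88.5]
wrist_force: [-0.0, -0.9, 0.7]
opening: 0.0005
```

```bash
python3 nuts.py w7; python3 -c "
from h import *
p,d=capture('top'); cv2.imwrite('pics/t7.png',cv2.resize(p[140:280,220:420,::-1],None,fx=4,fy=4,interpolation=2))"
```

```text
16.0 [ 0.5802 -0.1174  0.0206] [-1.7999e+02 -2.0000e-02  8.8520e+01] 0.0005350945417447639 [-0.01462054 -0.89989564  0.7337598 ]
c [ 0.5651 -0.0248] size [12.9  7.7] ang 72.3 along(railY+.123?) 0.1548 off -0.017 px [282.  66.]
c [ 0.5781 -0.0657] size [29.2 91.5] ang 2.0 along(railY+.123?) 0.1143 off -0.0029 px [315. 147.]
c [ 0.5977 -0.0264] size [ 8.7 11.9] ang 1.4 along(railY+.123?) 0.154 off 0.0157 px [349.  66.]
```

View pics/w7.png

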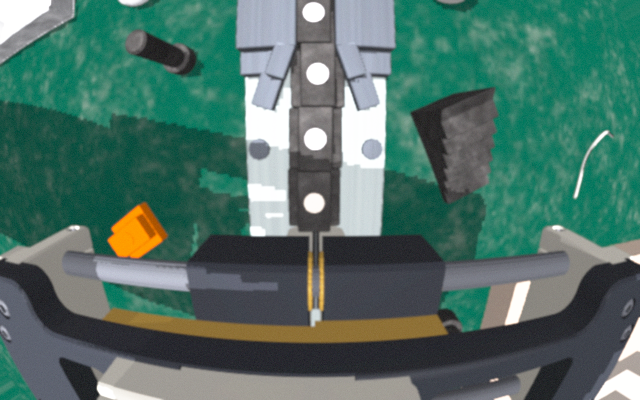

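Nut 1 (313,12) is inside the straight slot, nut 2 (318,73) is in the flare, and the row is closed.

>>> arm_command:
  plan:
    - [[0, 0.15, 0, 0, 0, 0, -1], [0.01, 0.15, 0, 0, 0, 0, -1], [0, 0.15, 0, 0, 0, 0, -1], [0, 0.15, 0, 0, 0, 0, -1], [0, 0.15, 0, 0, 0, 0, -1], [0.01, 0.15, 0, 0, 0, 0, -1], [0, 0.1, 0, 0, 0, 0, -1], [0, 0, 0, 0, 0, 0, -1]]

```text
time: 17.1
eef_pos: [0.5804, -0.1074, 0.0206]
tcp_rot: [-180.0, -0.0, 88.5]
wrist_force: [-0.6, -1.5, 0.8]
opening: 0.0005
```

>>> arm_command:
  plan:
    - [[0, 0.1, 0, 0, 0, 0, -1], [0.01, 0.1, 0, 0, 0, 0, -1], [0, 0.1, 0, 0, 0, 0, -1], [0, 0.1, 0, 0, 0, 0, -1], [0, 0.1, 0, 0, 0, 0, -1], [0.01, 0.1, 0, 0, 0, 0, -1], [0, 0.1, 0, 0, 0, 0, -1], [0, 0, 0, 0, 0, 0, -1]]

```text
time: 18.1
eef_pos: [0.5807, -0.1005, 0.0206]
tcp_rot: [-180.0, -0.0, 88.5]
wrist_force: [-1.3, -1.4, 0.6]
opening: 0.0006
```

>>> arm_command:
  plan:
    - [[0, 0.05, 0, 0, 0, 0, -1], [0.01, 0.05, 0, 0, 0, 0, -1], [0, 0.05, 0, 0, 0, 0, -1], [0, 0.05, 0, 0, 0, 0, -1]]

```text
time: 18.6
eef_pos: [0.5807, -0.0987, 0.0206]
tcp_rot: [-180.0, -0.0, 88.5]
wrist_force: [-1.3, -2.7, -0.5]
opening: 0.0003
```

>>> arm_command:
  plan:
    - [[0, 0.04, 0, 0, 0, 0, -1], [0, 0.04, 0, 0, 0, 0, -1], [0, 0.04, 0, 0, 0, 0, -1], [0, 0.04, 0, 0, 0, 0, -1], [0, 0.04, 0, 0, 0, 0, -1], [0.01, 0.04, 0, 0, 0, 0, -1]]

```text
time: 19.35
eef_pos: [0.5808, -0.0963, 0.0206]
tcp_rot: [-180.0, -0.0, 88.5]
wrist_force: [-0.7, -3.0, 0.4]
opening: 0.0002
```

>>> arm_command:
  plan:
    - [[0, 0.04, 0, 0, 0, 0, -1], [0, 0.04, 0, 0, 0, 0, -1], [0, 0.04, 0, 0, 0, 0, -1], [0, 0, 0, 0, 0, 0, -1]]

```text
time: 19.85
eef_pos: [0.5808, -0.095, 0.0206]
tcp_rot: [-180.0, -0.0, 88.5]
wrist_force: [0.3, -2.6, -0.8]
opening: 0.0005
```

>>> arm_command:
  plan:
    - [[0, 0.04, 0, 0, 0, 0, -1], [0, 0.04, 0, 0, 0, 0, -1], [0, 0.04, 0, 0, 0, 0, -1], [0, 0.04, 0, 0, 0, 0, -1], [0, 0.04, 0, 0, 0, 0, -1], [0.01, 0.04, 0, 0, 0, 0, -1]]

```text
time: 20.6
eef_pos: [0.581, -0.0927, 0.0206]
tcp_rot: [180.0, 0.0, 88.5]
wrist_force: [-1.3, -4.2, 0.6]
opening: 0.0007
```

>>> arm_command:
  plan:
    - [[0, 0.04, 0, 0, 0, 0, -1], [0, 0.04, 0, 0, 0, 0, -1], [0, 0.04, 0, 0, 0, 0, -1], [0, 0.04, 0, 0, 0, 0, -1]]

```text
time: 21.1
eef_pos: [0.581, -0.091, 0.0207]
tcp_rot: [180.0, 0.0, 88.5]
wrist_force: [0.0, -2.4, 0.5]
opening: 0.0002
```

Still just friction.

>>> arm_command:
  plan:
    - [[0, 0.04, 0, 0, 0, 0, -1], [0, 0.04, 0, 0, 0, 0, -1], [0.01, 0.04, 0, 0, 0, 0, -1], [0, 0.04, 0, 0, 0, 0, -1], [0, 0.04, 0, 0, 0, 0, -1], [0, 0.04, 0, 0, 0, 0, -1]]

```text
time: 21.85
eef_pos: [0.581, -0.0886, 0.0206]
tcp_rot: [-180.0, -0.0, 88.5]
wrist_force: [-1.2, -2.9, 0.2]
opening: -0.0
```

>>> arm_command:
  plan:
    - [[0, 0.04, 0, 0, 0, 0, -1], [0, 0.04, 0, 0, 0, 0, -1], [0.01, 0.04, 0, 0, 0, 0, -1], [0, 0.04, 0, 0, 0, 0, -1], [0, 0.04, 0, 0, 0, 0, -1], [0, 0.04, 0, 0, 0, 0, -1]]

```text
time: 22.6
eef_pos: [0.5812, -0.0862, 0.0206]
tcp_rot: [180.0, -0.0, 88.5]
wrist_force: [-1.0, -2.9, -0.2]
opening: 0.0006
```

>>> arm_command:
  plan:
    - [[0, 0.04, 0, 0, 0, 0, -1], [0, 0.04, 0, 0, 0, 0, -1], [0.01, 0.04, 0, 0, 0, 0, -1], [0, 0.04, 0, 0, 0, 0, -1], [0, 0.04, 0, 0, 0, 0, -1], [0, 0.04, 0, 0, 0, 0, -1]]

```text
time: 23.35
eef_pos: [0.5812, -0.0838, 0.0206]
tcp_rot: [-180.0, -0.0, 88.5]
wrist_force: [-1.5, -3.2, 0.3]
opening: 0.0001
```

>>> arm_command:
  plan:
    - [[0, 0.04, 0, 0, 0, 0, -1], [0, 0.04, 0, 0, 0, 0, -1], [0.01, 0.04, 0, 0, 0, 0, -1], [0, 0.04, 0, 0, 0, 0, -1], [0, 0.04, 0, 0, 0, 0, -1], [0, 0.04, 0, 0, 0, 0, -1]]

```text
time: 24.1
eef_pos: [0.5814, -0.0815, 0.0207]
tcp_rot: [180.0, 0.0, 88.5]
wrist_force: [-0.7, -3.4, -0.9]
opening: 0.0008
```

>>> arm_command:
  plan:
    - [[0, 0.04, 0, 0, 0, 0, -1], [0, 0.04, 0, 0, 0, 0, -1], [0.01, 0.04, 0, 0, 0, 0, -1], [0, 0.04, 0, 0, 0, 0, -1], [0, 0.04, 0, 0, 0, 0, -1], [0, 0.04, 0, 0, 0, 0, -1]]

```text
time: 24.85
eef_pos: [0.5814, -0.079, 0.0206]
tcp_rot: [-180.0, -0.0, 88.5]
wrist_force: [-1.9, -3.9, 0.4]
opening: 0.0005
```

>>> arm_command:
  plan:
    - [[0, 0.04, 0, 0, 0, 0, -1], [0, 0.04, 0, 0, 0, 0, -1], [0.01, 0.04, 0, 0, 0, 0, -1], [0, 0.04, 0, 0, 0, 0, -1], [0, 0.04, 0, 0, 0, 0, -1]]

```text
time: 25.48
eef_pos: [0.5815, -0.0771, 0.0206]
tcp_rot: [-180.0, 0.0, 88.5]
wrist_force: [-0.3, -2.8, -1.2]
opening: 0.0003
```

>>> arm_command:
  plan:
    - [[0, 0.04, 0, 0, 0, 0, -1], [0, 0.04, 0, 0, 0, 0, -1], [0.01, 0.04, 0, 0, 0, 0, -1], [0, 0.04, 0, 0, 0, 0, -1], [0, 0.04, 0, 0, 0, 0, -1], [0, 0.04, 0, 0, 0, 0, -1]]

```text
time: 26.22
eef_pos: [0.5817, -0.0747, 0.0207]
tcp_rot: [-180.0, -0.0, 88.5]
wrist_force: [-1.3, -3.8, 0.6]
opening: 0.0006
```

>>> arm_command:
  plan:
    - [[0, 0.04, 0, 0, 0, 0, -1], [0, 0.04, 0, 0, 0, 0, -1], [0.01, 0.04, 0, 0, 0, 0, -1], [0, 0.04, 0, 0, 0, 0, -1], [0, 0.04, 0, 0, 0, 0, -1], [0, 0.04, 0, 0, 0, 0, -1]]

```text
time: 26.98
eef_pos: [0.5817, -0.0722, 0.0206]
tcp_rot: [-180.0, -0.0, 88.5]
wrist_force: [-0.3, -3.2, 0.0]
opening: 0.0004
```

>>> arm_command:
  plan:
    - [[0, 0.04, 0, 0, 0, 0, -1], [0, 0.04, 0, 0, 0, 0, -1], [0.01, 0.04, 0, 0, 0, 0, -1], [0, 0.04, 0, 0, 0, 0, -1], [0, 0.04, 0, 0, 0, 0, -1], [0, 0.04, 0, 0, 0, 0, -1]]

```text
time: 27.72
eef_pos: [0.5818, -0.0699, 0.0206]
tcp_rot: [-180.0, -0.0, 88.5]
wrist_force: [-0.3, -3.6, 0.8]
opening: 0.0006
```

>>> arm_command:
  plan:
    - [[0, 0.04, 0, 0, 0, 0, -1], [0, 0.04, 0, 0, 0, 0, -1], [0.01, 0.04, 0, 0, 0, 0, -1], [0, 0.04, 0, 0, 0, 0, -1], [0, 0.04, 0, 0, 0, 0, -1], [0, 0.04, 0, 0, 0, 0, -1]]

```text
time: 28.48
eef_pos: [0.5819, -0.0675, 0.0206]
tcp_rot: [-180.0, 0.0, 88.5]
wrist_force: [-0.4, -2.6, 0.3]
opening: 0.0002
```

>>> arm_command:
  plan:
    - [[0, 0.04, 0, 0, 0, 0, -1], [0, 0.04, 0, 0, 0, 0, -1], [0.01, 0.04, 0, 0, 0, 0, -1], [0, 0.04, 0, 0, 0, 0, -1], [0, 0.04, 0, 0, 0, 0, -1]]

```text
time: 29.1
eef_pos: [0.582, -0.0655, 0.0206]
tcp_rot: [-180.0, 0.0, 88.5]
wrist_force: [-1.2, -3.8, -0.6]
opening: 0.0006
```

>>> arm_command:
  plan:
    - [[0, 0.04, 0, 0, 0, 0, -1], [0, 0.04, 0, 0, 0, 0, -1], [0.01, 0.04, 0, 0, 0, 0, -1], [0, 0.04, 0, 0, 0, 0, -1], [0, 0.04, 0, 0, 0, 0, -1]]

```text
time: 29.72
eef_pos: [0.582, -0.0643, 0.0207]
tcp_rot: [-180.0, 0.1, 88.5]
wrist_force: [-1.4, -7.0, -0.4]
opening: 0.0007
```

Force has risen and travel has slowed, so this is the stop. I'll add a little at a time.

>>> arm_command:
  plan:
    - [[0, 0.04, 0, 0, 0, 0, -1], [0, 0.04, 0, 0, 0, 0, -1], [0, 0, 0, 0, 0, 0, -1]]

```text
time: 30.1
eef_pos: [0.582, -0.0639, 0.0207]
tcp_rot: [-180.0, 0.1, 88.5]
wrist_force: [-1.6, -9.3, 0.1]
opening: 0.0001
```

>>> arm_command:
  plan:
    - [[0, 0.05, 0, 0, 0, 0, -1], [0, 0.05, 0, 0, 0, 0, -1], [0, 0, 0, 0, 0, 0, -1]]

```text
time: 30.48
eef_pos: [0.582, -0.0634, 0.0207]
tcp_rot: [-180.0, 0.1, 88.5]
wrist_force: [-2.5, -11.2, -0.5]
opening: 0.0002
```

>>> arm_command:
  plan:
    - [[0, 0, 0, 0, 0, 0, -1], [0, 0, 0, 0, 0, 0, -1], [0, 0, 0, 0, 0, 0, -1], [0, 0, 0, 0, 0, 0, -1], [0, 0, 0, 0, 0, 0, -1], [0, 0, 0, 0, 0, 0, -1], [0, 0, 0, 0, 0, 0, -1], [0, 0, 0, 0, 0, 0, -1]]

```text
time: 31.48
eef_pos: [0.582, -0.0635, 0.0207]
tcp_rot: [-180.0, 0.1, 88.5]
wrist_force: [-1.7, -11.0, -0.1]
opening: 0.0005
```

```bash
python3 nuts.py w8
```

```text
31.475 [ 0.582  -0.0635  0.0207] [-1.7999e+02  1.4000e-01  8.8490e+01] 0.0004673971503236998 [ -1.72868887 -11.00930675  -0.07761997]
c [ 0.5663 -0.0254] size [11.6  8.5] ang 87.8 along(railY+.123?) 0.1542 off -0.0158 px [281. 175.]
c [ 0.5818 -0.0388] size [37.5 29.2] ang 89.1 along(railY+.123?) 0.1412 off 0.0002 px [314. 202.]
c [ 0.5976 -0.0262] size [11.4  8.8] ang 88.1 along(railY+.123?) 0.1543 off 0.0156 px [348. 175.]
```

View pics/w8.png

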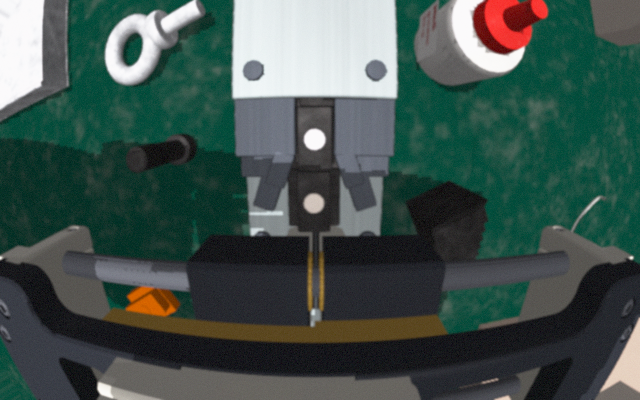

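Nuts 3 (314,139) and 4 (313,203) sit closed up and straight in the mouth. The row has been held for about 1.2 s at ~11 N. I'll ease off slowly and then retreat.

>>> arm_command:
  plan:
    - [[0, -0.03, 0, 0, 0, 0, -1], [0, -0.03, 0, 0, 0, 0, -1], [0, -0.05, 0, 0, 0, 0, -1], [0, -0.05, 0, 0, 0, 0, -1], [0, -0.05, 0, 0, 0, 0, -1], [0, -0.1, 0, 0, 0, 0, -1], [0, -0.1, 0, 0, 0, 0, -1], [0, -0.2, 0, 0, 0, 0, -1]]

```text
time: 32.52
eef_pos: [0.5823, -0.0674, 0.0207]
tcp_rot: [180.0, -0.0, 88.5]
wrist_force: [-1.2, 0.1, -0.3]
opening: 0.0003
```

>>> arm_command:
  plan:
    - [[0, -1, 0, 0, 0, 0, -1], [0, -2, 0, 0, 0, 0, -1], [0, -2, 1, 0, 0, 0, -1], [0, -2, 3, 0, 0, 0, -1], [0, 0, 4, 0, 0, 0, -1], [0, 0, 0, 0, 0, 0, -1]]

```text
time: 33.28
eef_pos: [0.5852, -0.1406, 0.106]
tcp_rot: [179.5, 0.1, 88.4]
wrist_force: [0.2, -0.0, -0.1]
opening: 0.0004
```

```bash
python3 nuts.py w9
```

```text
33.275 [ 0.5852 -0.1406  0.106 ] [1.7954e+02 1.4000e-01 8.8420e+01] 0.00044687097292819226 [ 0.18647152 -0.0197989  -0.11494264]
c [ 0.581  -0.0384] size [36.7 17.3] ang 87.5 along(railY+.123?) 0.1417 off -0.0007 px [306.  73.]
```

View pics/w9.png

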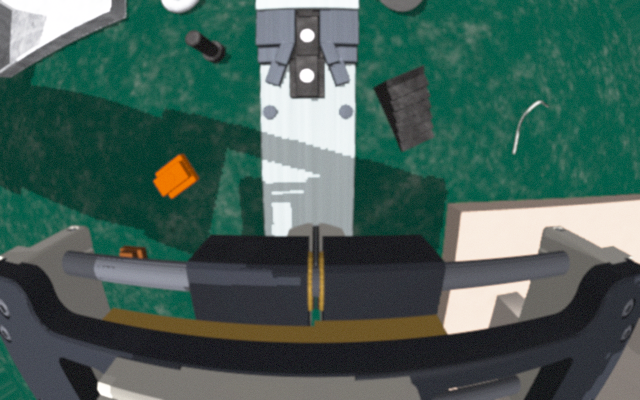

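The gripper is clear, and nuts 3 (307,35) and 4 (307,75) sit straight in the mouth. Last, I'll check the spacing and the bystanders.

```bash
python3 - <<'E'
from h import *
st=robot.read_state(); p,d=capture('wrist'); C=cam('wrist',st)
g=p.min(2); Q=[]
for s in ((307,35),(307,75)):
    w=np.zeros_like(g); w[s[1]-9:s[1]+10,s[0]-9:s[0]+10]=g[s[1]-9:s[1]+10,s[0]-9:s[0]+10]>140
    l=cv2.connectedComponents(w)[1]; ys,xs=np.nonzero(l==l[s[1],s[0]]); Q.append(toplane(C,[[xs.mean(),ys.mean()]],.028)[0])
print(np.round(Q,4),'spacing',np.linalg.norm(Q[0]-Q[1]).round(4))
a=cv2.imread('pics/top.png'); b=capture('top')[0][...,::-1]
for n,(x,y) in dict(pot=(267,155),step=(322,160),eye=(262,245),screw=(295,234),big=(383,156)).items():
    D=cv2.absdiff(a[y-14:y+15,x-14:x+15],np.ascontiguousarray(b[y-14:y+15,x-14:x+15])); print(n,D.mean().round(1))
E
```

```text
[[ 0.5821 -0.0088  0.028 ]
 [ 0.581  -0.0407  0.028 ]] spacing 0.0319
pot 4.3
step 47.4
eye 65.2
screw 33.0
big 109.6
```

```bash
python3 - <<'E'
from h import *
p,d=capture('scene'); cv2.imwrite('pics/s9.png',p[...,::-1])
E
```

```text
(no output)
```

View pics/s9.png

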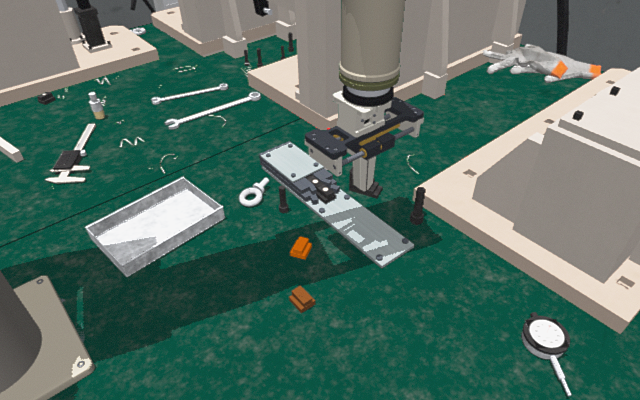

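The big screw (419,205), screw (283,200) and eyebolt (253,193) are where they were at the start. Handing in.

```bash
python3 -c "
from workcell import robot; print(robot.hand_in())"
```

```text
the job is handed in; nothing more can be done
None
```

I set nut 4 down behind the row and pushed all four nuts into the slot until I felt the stop. The job is handed in at about 33 s of the 64 s, and hand-in gives no verdict.

- **Placing nut 4:** I gripped it across its base and released it on the apron. It measured about 36.5 mm behind nut 3 and less than 1 mm off the centre line.
- **Pushing:** I pushed from the tail with the fingers shut. Sliding took about 3 N. The stop showed as a rise to 7 N, with nut 1 at about y = 0.11 m of the rail.
- **Holding:** I held about 11 N at the wrist for roughly 1.2 s. After friction that leaves an estimated 8 N on the stop. I then eased off slowly.
- **Final row:** The last image shows nuts 3 and 4 straight, 31.9 mm apart and about 1 mm off the slot line or less. Nuts 1 and 2 are hidden under the cover. I infer they are closed up from the continuous push and did not see them directly.
- **Bystanders:** In the final scene image the eyebolt and both screws look unmoved. The step block and grease bottle were hidden behind the gripper there, but looked in place in the wrist views.
- **Check that disagreed:** A before/after difference of the top camera showed large changes around every bystander except the grease bottle. I put that down to the arm and its shadow in the view, but did not test it.

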